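Turn a gilded plaque face up with the palette knife

TASK

The small gilded plaque is lying face down on the black non-slip mat. Take the cranked palette knife from its wooden rest, slip the blade under the plaque's overhanging rim and gently tip it over an edge, so that it lies flat on the mat with the carved gilded face up; do not touch the plaque with the fingers, and do not carry or toss it. Then lay the knife back in the notches of its rest as you found it, and leave the other things on the bench undisturbed.

Things in the scene. Friction and masses are not known exactly. Their poses are not given: they have to be found in the camera images.
- plaque: Rigid oblong plaque, about 45 g (varies by a third): lime-wood slab 56 (own x) x 76 (own y) x 6 mm with a centred gilded raised field 34 (x) x 52 (y) x 3 mm, square-sided, on its face. It starts face down on that field. Origin: centre of the face, on top of the field; own z points from the face to the bare back: up at the start, down when it lies face up.
- plaque_back (a point): Centre of the plaque's bare wooden back, 9 mm from its origin along own z. While the plaque lies face down, its rim (11 mm wide at the x sides, 12 mm at the y sides) overhangs the mat with a 3 mm gap under it all round. It slides on the mat when pushed with 0.25 to 0.75 N.
- knife: Palette knife, 60 g, cranked neck. Origin: on the handle's axis, the place to grip; own x points from handle to blade, own z up when the blade lies flat. Handle: dark wood bar 14 wide (y) x 16 high (z) mm, x = -75 to +45 mm. Thin steel blade 22 mm wide, 2 mm thick, x = 57 to 125 mm (last 12 mm: 20 wide, 1.5 thick); when straight it is parallel to the handle, underside 30 mm below its axis.
- knife_butt (a point): Butt end of the knife's handle, (-75, 0, 0) mm in its own frame. The old blade has taken a set: from its root (x = 60, z = -29 mm) it is bent straight up or down by up to 0.05 rad, so that the tip stands up to 3.3 mm higher or lower than a straight blade's; differs each time and is not reported: feel for the mat. It keeps its shape below about 6 N at the tip.
- rest: Wooden knife rest, fixed to the bench: base board 136 x 56 x 8 mm and two notched uprights across it, 50 mm wide (own y), 8 mm thick, at own x = -58 and +38 mm. Notches 24 mm wide, floors 34 mm above the bench, prongs 45 mm high; 88 mm free between the uprights for the fingers. Origin: on the bench, below point rest_mid; own x along the knife, towards the blade.
- rest_mid (a point): 42 mm above the rest's origin: where the knife's origin is when the knife lies in both notches (at the start within 3 mm along the handle), x axes the same way.
- mat: Black non-slip mat, fixed, 300 (own x) x 330 (own y) x 5 mm; origin at the centre of its underside, on the bench, so its top is at 5 mm. It lies in front of the robot, own x away from the robot.
- cast_tray: Steel tray of plaster casts, fixed, 150 x 100 x 28 mm, origin under its centre. It and the rest stand on either side of the mat, either way round.
- patera: Loose square gilded ornament, 36 x 36 x 12 mm, face up on the mat near its right-hand (-y) edge; origin under its centre. Bystander.
- fillet: Loose length of pale carved moulding, 50 x 24 x 10 mm, on the mat near its left-hand (+y) edge; origin under its centre. Bystander.
- size_jar: Loose amber jar with white cap, 56 mm diameter, 68 mm high, to a side of the mat; origin under its centre. Bystander.
- paste_tin: Loose round tin with a red label, 64 mm diameter, 55 mm high, to a side of the mat; origin under its centre. Bystander.
- cork_block: Loose cork sanding block, 80 x 50 x 35 mm, to a side of the mat; origin under its centre. Bystander.
Not all that is in view belongs to the job. There is more than one size of the knife; the one meant has the size given above. What is shaped like the plaque but purple is not meant.

How it is judged (in metres and radians):
On the way, in this order (a step that is already met when the one before it is completed fails the run):
1. the knife is taken off its rest (height (world z) of knife above 0.06 m and contact force between the fingers and knife above 1 N), for 0.2 s.
2. the blade raises an edge of the plaque and tips it up by more than 35 degrees (angle between plaque's own z axis and vertical between 0.6 and 1.75 rad and contact force between knife and plaque above 0.02 N), for 0.1 s.
3. the plaque lies face up (angle between plaque's own z axis and vertical above 3 rad and linear speed of plaque below 0.02 m/s), for 0.2 s.
4. the knife is back in its rest (distance between knife and rest_mid below 0.025 m and angle between the z axis of knife and the z axis of rest, either way round below 0.15 rad), for 0.2 s.
At the end, for the whole second after the job is handed in: The plaque lies at rest, face up and flat (within 5 degrees) with its centre over the mat; the knife lies at rest in both notches, blade the same way as at the start, handle upright side up, its grip place within 25 mm of where it was, and within 0.2 rad of the rest's direction (angle between plaque's own z axis and vertical above 3.05 rad and z of plaque in the frame of mat below 0.018 m and x of plaque in the frame of mat between -0.15 and 0.15 m and y of plaque in the frame of mat between -0.165 and 0.165 m and linear speed of each of plaque, knife below 0.01 m/s and horizontal distance between knife and rest_mid below 0.025 m and height (world z) of knife between 0.038 and 0.046 m and angle between the x axis of knife and the x axis of rest, either way round below 0.2 rad and angle between the z axis of knife and the z axis of rest, either way round below 0.1 rad and x of knife_butt in the frame of rest below 0 m); the robot touches nothing.
It fails at once if the plaque is touched by the fingers or the arm (contact force between any of the fingers, the arm and plaque above 0.3 N).
It fails at once if the plaque is carried or tossed up (its centre goes higher than it can when tipped over an edge) (height (world z) of plaque above 0.075 m).
It fails at once if the knife is pressed on the plaque hard enough to mark the gilding (15 N) (contact force between knife and plaque above 15 N).
It fails at once if another thing on the bench is moved by more than 30 mm (distance of any of patera, fillet, size_jar, paste_tin, cork_block from where it was at the start of the episode above 0.03 m).
It also fails if it takes over 61 s, if anything falls off the work surface, if the arm or the gripper's body presses on something with over 40 N, if the wrist force passes 120 N, or if a joint passes its speed limit or range.

ROBOT

A 6-joint arm with a two-finger parallel gripper is mounted at the origin on the work surface. World frame = base frame: x ahead of the robot, y to its left, z up, the work surface at z = 0. Lengths are in mm, angles in rad, forces in N, time in s.
With the tool pointing down it reaches from about 350 to 800 mm from the base axis. Payload 7.3 kg.
Tool frame: the origin (TCP) lies at the very end of the fingers, on their centre line; the grasp point (between the pads) lies 19 mm behind it; z points along the fingers, y is the line along which they close (so a half turn about z gives the same grasp; the last joint's range is limited). The gripper opens to 85 mm and grips with 20 to 120 N. Pads are 22 mm wide; open, the fingers measure 114 mm over their backs; the gripper's body (76 mm by 85 mm) begins 54 mm behind the grasp point. The pads swing forward as they close: fully open they stand 13 mm farther back than shut.
Start: joints at [1.005, 0.342, 1.524, -0, 1.275, -0.146], TCP at [213.966, 479.44, 231.322] pointing down, gripper open.
Joint ranges: [-2.53, 2.53], [-0.77, 2.02], [0.04, 2.7], [-1, 4.14], [0.28, 2.66], [-3.11, 3.11]. Speed limits (rad/s): [2.57, 2.57, 3.14, 3.14, 3.14, 3.14].

INTERFACE

Orientations are given as a unit quaternion [w, x, y, z].
In Python, from bench import telemetry, get_image, get_calibration, ctrl gives the robot as it stands.
- The arm moves only by the tool jog_arm, never from a script. Its arguments are lists of equal length, an entry for each row: "fingers": the finger opening in m, from 0 to 0.0854; "delta_pos": the shift along the tool's x, y, z in m, a list of three; "roll": the turn about the tool's z in rad. A call has 1 to 10 rows; each row is the pose to reach, as a shift and turn from the pose commanded when the call began, along the tool's axes at that moment; what a row does not reach only later rows make up. A row lasts 1/12 s, in which the tool goes at most 41.7 mm and 7.16 degrees, less where a joint would pass 70% of its speed; a pose out of reach is approached as far as the arm can. A call with a gripper value outside its range is refused whole. The fingers move at their own pace and stop on an object; "force" is the grip in N (left out, the last holds). Time passes only in rows, so rows that repeat a pose let the fingers close. It gives the time, the measured TCP pose, the force, the opening and the grip force at its end, in the units of the state.
- telemetry.observe(): the state, without advancing time (a new reading comes with each control period).
- get_image(name): name is "scene" or "top" or "wrist"; returns (picture, depth): 420x560x3 uint8, red, green, blue; 420x560 float32, mm along the optical axis (not along the pixel's ray), 0 where there is no reading.
- get_calibration(name): a dict with "camera_matrix" (3x3 intrinsics, pixels), "world_from_camera" (4x4, takes a point from camera to world coordinates). Camera axes: x right, y up, looking along -z (the intrinsics and any distortion apply to the point x, -y, -z); pixel columns grow to the right and rows downward; lengths in mm; the calibration is good to about 2 mm. A picture is of the moment at which its call begins: read the wrist's pose just before it. get_calibration takes no time and is no camera call; for the wrist camera it gives the pose at the moment of the call.
- ctrl.hand_in(): hands the job in; it is judged then, once.
The state is a dict: "time": time; "joint_positions": joint angles; "joint_vel": joint speeds; "joint_torque": joint torques, N m; "tool_pos": TCP position; "tcp_rot": TCP orientation; "wrist_force": force on the tool from outside, world axes, zero at the start; "moment": the same for the moment, N m; "grip_width": finger opening in mm; "grip_force": force on a finger pad.
Only numpy, scipy, OpenCV 4.12 (cv2) and the standard library are available. Lean on these libraries where they do the work, as an engineer would, in place of code of your own. Each camera call takes 0.05 s, during which the arm holds its last target. There are 200 camera calls.

## Working session

There is one attempt and no reset: what is moved stays moved. The work goes in short steps, Python scripts to look and compute and a tool call to move; the robot and the scene stay as the last step left them, time stands still between calls to the robot, and variables do not carry over. Pictures are saved under pics/ and viewed, at most 10 in all, crops included, and the job is handed in when it is done.

Besides the shell and the picture viewer there is one more tool, called after "Request:" as name(argument=value, ...) on one line, values as JSON. jog_arm: Moves the arm, as the interface text tells. Its arguments: {"type":"object","properties":{"fingers":{"type":"array","items":{"type":"number"}},"delta_pos":{"type":"array","items":{"type":"array","items":{"type":"number"}}},"roll":{"type":"array","items":{"type":"number"}},"force":{"type":"number"}},"required":["fingers","delta_pos","roll"]}

```bash
mkdir -p pics; ls; python3 - <<'E'
from bench import telemetry,get_image,get_calibration
import cv2,numpy as np
s=telemetry.observe(); print(s)
for n in("top","scene"):
    im,d=get_image(n); cv2.imwrite(f"pics/{n}0.png",im[...,::-1]); np.save(f"{n}_d.npy",d)
    c=get_calibration(n); print(c)
E
```

```text
pics
{'time': 0.0, 'joint_positions': array([ 1.00501265e+00,  3.42736445e-01,  1.52502829e+00, -3.87227145e-06,
        1.27540859e+00, -1.45986254e-01]), 'joint_vel': array([ 0.00051093,  0.00164149, -0.00138684, -0.00146407, -0.00069699,
       -0.00045279]), 'joint_torque': array([ 4.89477661e-04, -4.33669889e+01, -2.46013534e+01, -2.20910420e-04,
        7.88628648e-03,  4.34801746e-05]), 'tool_pos': array([213.72969783, 479.07765532, 230.61490852]), 'tcp_rot': array([-2.73634506e-04,  2.08360219e-01,  9.78051836e-01, -7.41461412e-04]), 'wrist_force': array([ 0.0353598 , -0.01234949,  0.30250119]), 'moment': array([ 0.01131022, -0.02578067,  0.02642463]), 'grip_force': 0.0, 'grip_width': 85.85891260521237}
{'camera_matrix': array([[412.08782144,   0.        , 277.71712967],
       [  0.        , 412.08782144, 205.69625535],
       [  0.        ,   0.        ,   1.        ]]), 'world_from_camera': array([[-3.06458751e-03,  9.96849412e-01, -7.92581758e-02,
         4.10777324e+02],
       [-9.99991971e-01, -3.25956990e-03, -2.33083130e-03,
        -2.15556497e+01],
       [-2.58183537e-03,  7.92503964e-02,  9.96851398e-01,
         1.28649697e+03],
       [ 0.00000000e+00,  0.00000000e+00,  0.00000000e+00,
         1.00000000e+00]])}
{'camera_matrix': array([[478.11128887,   0.        , 281.68118659],
       [  0.        , 478.11128887, 216.83725951],
       [  0.        ,   0.        ,   1.        ]]), 'world_from_camera': array([[-2.28680500e-01, -6.14157600e-01,  7.55324878e-01,
         1.34509315e+03],
       [ 9.73481341e-01, -1.39268837e-01,  1.81489037e-01,
         2.11270061e+02],
       [-6.26965442e-03,  7.76797678e-01,  6.29719031e-01,
         7.59854469e+02],
       [ 0.00000000e+00,  0.00000000e+00,  0.00000000e+00,
         1.00000000e+00]])}
```

View pics/top0.png

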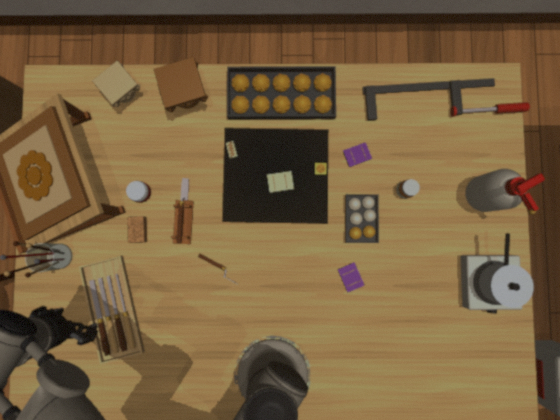

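View pics/scene0.png

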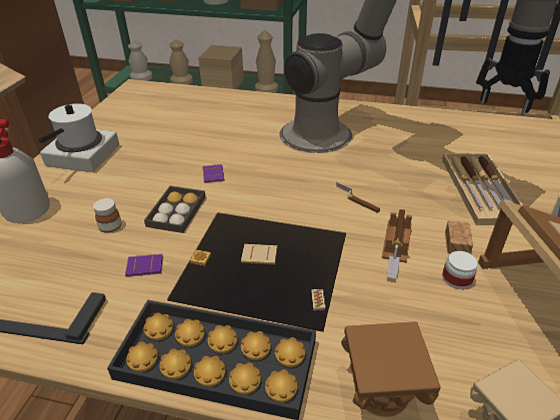

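Top view: plaque is pale at (281,182). The knife on its rest is at (183,215), with the blade up (+x). The patera is at (320,169) and the fillet at (232,149).

What could be mistaken:
- **Knife:** small loose palette knife at (215,265), chisels in the tray at (110,300), knife on the rest at (183,215). I choose the one on the rest.
- **Plaque:** purple ones at (357,155) and (350,277). I choose the pale one at (281,182).

```bash
cat > h.py <<'E'
import cv2,numpy as np
from bench import telemetry,get_image,get_calibration
def ray(c,uv,z):
    K=c["camera_matrix"];T=c["world_from_camera"]
    uv=np.atleast_2d(uv).astype(float)
    d=np.c_[(uv[:,0]-K[0,2])/K[0,0],-(uv[:,1]-K[1,2])/K[1,1],-np.ones(len(uv))]@T[:3,:3].T
    o=T[:3,3]; return o+d*((z-o[2])/d[:,2])[:,None]
def proj(c,P):
    K=c["camera_matrix"];T=c["world_from_camera"]
    p=(np.atleast_2d(P)-T[:3,3])@T[:3,:3]
    return np.c_[K[0,2]+K[0,0]*p[:,0]/-p[:,2],K[1,2]-K[1,1]*p[:,1]/-p[:,2]]
def blob(mask,near):
    n,l,s,ce=cv2.connectedComponentsWithStats(mask.astype(np.uint8))
    ok=[i for i in range(1,n) if s[i,4]>30]
    i=min(ok,key=lambda i:np.hypot(*(ce[i]-near)))
    ys,xs=np.nonzero(l==i); return np.c_[xs,ys],s[i]
def rect(c,pix,z):
    P=ray(c,pix,z)[:,:2].astype(np.float32); return P.mean(0),cv2.minAreaRect(P)
E
python3 - <<'E'
from h import *
im=cv2.imread("pics/top0.png");c=get_calibration("top")
hsv=cv2.cvtColor(im,cv2.COLOR_BGR2HSV)
g=im.max(2)
def q(m,n,z,t):
    p,s=blob(m,np.array(n)); print(t,s,rect(c,p,z))
roi=np.zeros(g.shape,bool);roi[170:195,262:300]=1
q(roi&(g>90),(281,182),14,"plaque")
roi=np.zeros(g.shape,bool);roi[125:225,220:330]=1
q(roi&(g<60),(276,175),5,"mat")
print(hsv[222,176],hsv[222,183],hsv[190,185],hsv[240,205])
a=im[165:255,150:240];a=cv2.resize(a,None,fx=6,fy=6,interpolation=cv2.INTER_CUBIC)
cv2.imwrite("pics/crop1.png",a)
E
```

```text
plaque [267 171  27  22 461] (array([587.9986  , -26.216545], dtype=float32), ((587.9688110351562, -26.4779052734375), (57.7138671875, 77.91499328613281), 8.61308765411377))
mat [ 223  129  105   94 8700] (array([607.637   , -10.016933], dtype=float32), ((610.069091796875, -11.22564697265625), (323.91448974609375, 294.4273681640625), 88.92318725585938))
[ 13 165 124] [ 14 173  84] [  5  20 151] [ 19 119 158]
```

View pics/crop1.png

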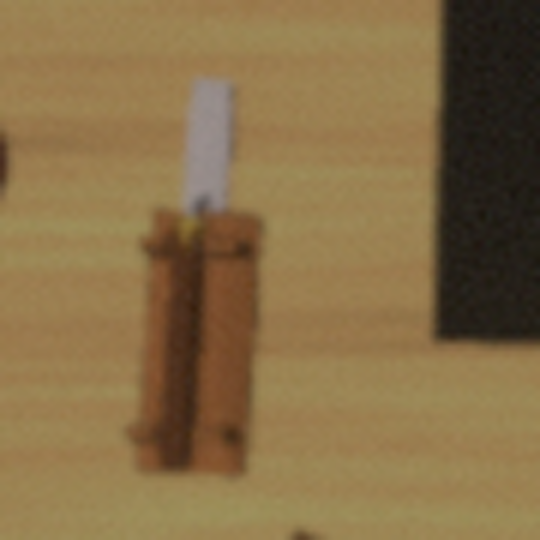

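Crop: the steel blade runs from (205,212) to (217,80) in crop pixels, pointing up. The dark handle sits in the notches of the brown rest, whose board corners are at (152,212), (262,215), (245,472) and (135,472). This is the right knife.

```bash
python3 - <<'E'
from h import *
c=get_calibration("top")
f=lambda p:np.array(p)/6+[149.6,164.6]
B=ray(c,f([(152,212),(262,215),(245,472),(135,472)]),8);print(B.round())
print("rest c",B.mean(0),"yaw",np.arctan2(*((B[0]+B[1])-(B[2]+B[3]))[[1,0]]))
K=ray(c,f([(205,212),(217,80)]),13);print(K)
print("handle",ray(c,f([(177,465),(187,240)]),50))
w=get_calibration("wrist");print(w["world_from_camera"].round(3))
from scipy.spatial.transform import Rotation as R
q=telemetry.observe()["tcp_rot"];print(R.from_quat(q[[1,2,3,0]]).as_matrix().round(3))
E
```

```text
[[532. 302.   8.]
 [530. 245.   8.]
 [397. 252.   8.]
 [397. 308.   8.]]
rest c [463.75146764 276.61069044   8.        ] yaw -0.05053051492216383
[[530.93773792 273.12025737  13.        ]
 [599.82362607 267.91385554  13.        ]]
handle [[400.83110615 276.62289998  50.        ]
 [513.35726889 273.38968598  50.        ]]
[[ 4.07000e-01 -8.81000e-01 -2.40000e-01  1.52321e+02]
 [ 9.13000e-01  3.93000e-01  1.07000e-01  5.06258e+02]
 [-0.00000e+00 -2.63000e-01  9.65000e-01  3.73622e+02]
 [ 0.00000e+00  0.00000e+00  0.00000e+00  1.00000e+00]]
[[-0.913  0.408 -0.001]
 [ 0.408  0.913 -0.001]
 [ 0.    -0.001 -1.   ]]
```

Request:
jog_arm(fingers=[0.085,0.085,0.085,0.085,0.085,0.085,0.085,0.085,0.085,0.085], delta_pos=[[-0.04,-0.01,0.008],[-0.08,-0.02,0.016],[-0.12,-0.03,0.024],[-0.16,-0.04,0.032],[-0.2,-0.05,0.04],[-0.24,-0.06,0.048],[-0.28,-0.07,0.055],[-0.322,-0.081,0.061],[-0.322,-0.081,0.061],[-0.322,-0.081,0.061]], roll=[-0.05,-0.1,-0.15,-0.2,-0.25,-0.3,-0.35,-0.37,-0.37,-0.37])

```text
time: 0.93
tool_pos: [476.3, 272.3, 169.2]
tcp_rot: [-0.001, 0.027, 1.0, -0.0]
wrist_force: [-0.1, 0.3, -0.6]
grip_width: 84.9
grip_force: 0.0
```

```bash
python3 - <<'E'
from h import *
s=telemetry.observe();print(s["tool_pos"],s["tcp_rot"],s["joint_positions"])
im,d=get_image("wrist");cv2.imwrite("pics/w1.png",im[...,::-1]);np.save("w1.npy",d)
import pickle;pickle.dump(get_calibration("wrist"),open("w1.pkl","wb"))
E
```

```text
[476.27735436 272.28135979 169.23548912] [-7.70769539e-04  2.71186158e-02  9.99631859e-01 -3.64549638e-04] [ 3.79660878e-01  4.41858680e-01  1.55047725e+00 -6.53593857e-05
  1.15096095e+00 -1.13686486e+00]
```

View pics/w1.png

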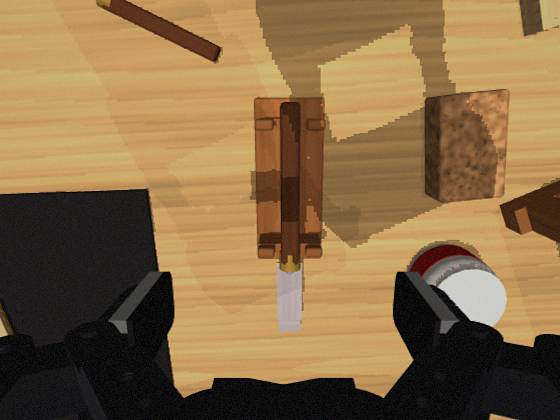

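The wrist view shows the handle running vertically at column 290, from butt (290,103) to ferrule (290,265). The blade tip is at (289,331), the cork block at (467,145) and the tin at (465,290). The grip is centred on the handle's line.

```bash
python3 - <<'E'
from h import *
import pickle
c=pickle.load(open("w1.pkl","rb"));im=cv2.imread("pics/w1.png");d=np.load("w1.npy")
print("handle",ray(c,[(290,103),(290,180),(290,258)],50))
K=c["camera_matrix"];T=c["world_from_camera"]
def pt(u,v):
    z=d[v,u];p=np.array([(u-K[0,2])/K[0,0]*z,-(v-K[1,2])/K[1,1]*z,-z]);return (T[:3,:3]@p+T[:3,3]).round(1)
for u,v in[(290,110),(290,140),(290,180),(290,220),(290,250),(284,275),(294,275),(289,290),(289,300),(289,310),(289,320),(289,326),(262,200),(470,295),(465,145)]:print((u,v),pt(u,v))
print("blade",ray(c,[(278,268),(301,268),(279,330),(300,330)],13))
print("uprights",ray(c,[(256,125),(325,125),(259,252),(322,252)],45))
print("tin",ray(get_calibration("top"),[(137,191)],55))
E
```

```text
handle [[400.39660191 282.17664282  50.        ]
 [453.21608017 279.6718624   50.        ]
 [513.00360306 276.83664664  50.        ]]
(290, 110) [405.  281.9  51.2]
(290, 140) [425. 281.  51.]
(290, 180) [453.  279.7  51.4]
(290, 220) [483.  278.3  50.2]
(290, 250) [506.8 277.1  49.3]
(284, 275) [542.9 270.8  14.3]
(294, 275) [543.2 279.6  14.5]
(289, 290) [556.9 274.5  15.4]
(289, 300) [566.8 274.   15. ]
(289, 310) [576.9 273.6  14.7]
(289, 320) [587.3 273.1  14.1]
(289, 326) [593.2 272.8  14.4]
(262, 200) [476.3 255.7   7.9]
(470, 295) [548.2 412.9  55.7]
(465, 145) [436.5 410.9  34. ]
blade [[536.57785893 265.91058394  13.        ]
 [537.6323879  285.97177776  13.        ]
 [597.79452886 263.40420044  13.        ]
 [598.80809989 282.63065248  13.        ]]
uprights [[413.80027874 257.69343491  45.        ]
 [416.3334141  306.16088838  45.        ]
 [508.80825273 253.2100329   45.        ]
 [511.35537994 301.70021804  45.        ]]
tin [[554.43767989 404.61403101  55.        ]]
```

Request:
jog_arm(fingers=[0.085,0.085,0.085,0.085,0.085,0.085,0.05,0.0,0.0,0.0], delta_pos=[[0.001,0.005,0.035],[0.001,0.005,0.07],[0.001,0.005,0.105],[0.001,0.005,0.13],[0.001,0.005,0.146],[0.001,0.005,0.146],[0.001,0.005,0.146],[0.001,0.005,0.146],[0.001,0.005,0.146],[0.001,0.005,0.146]], roll=[0,0,0,0,0,0,0,0,0,0], force=60)

```text
time: 1.82
tool_pos: [474.9, 279.9, 25.9]
tcp_rot: [0.001, 0.025, 1.0, 0.001]
wrist_force: [0.9, 0.4, -0.3]
grip_width: 38.2
grip_force: 0.0
```

Request:
jog_arm(fingers=[0,0,0,0,0], delta_pos=[[0,0,0],[0,0,0],[0,0,0],[0,0,0],[0,0,0]], roll=[0,0,0,0,0])

```text
time: 2.23
tool_pos: [474.7, 279.5, 25.3]
tcp_rot: [0.001, 0.025, 1.0, 0.0]
wrist_force: [-0.7, 0.1, 6.8]
grip_width: 12.6
grip_force: 58.7
```

Request:
jog_arm(fingers=[0,0,0,0,0], delta_pos=[[0,0,-0.01],[0,0,-0.03],[0,0,-0.05],[0,0,-0.075],[0,0,-0.075]], roll=[0,0,0,0,0])

```text
time: 2.65
tool_pos: [476.7, 280.3, 104.3]
tcp_rot: [0.004, 0.025, 1.0, 0.002]
wrist_force: [0.1, 0.9, 0.1]
grip_width: 12.8
grip_force: 58.5
```

Request:
jog_arm(fingers=[0,0,0,0,0,0,0,0,0,0], delta_pos=[[0.01,-0.025,0],[0.025,-0.055,0],[0.04,-0.09,0.005],[0.055,-0.125,0.01],[0.07,-0.16,0.015],[0.085,-0.19,0.02],[0.1,-0.22,0.025],[0.106,-0.2356,0.03],[0.106,-0.2356,0.03],[0.106,-0.2356,0.03]], roll=[-0.02,-0.05,-0.08,-0.1,-0.13,-0.16,-0.18,-0.2,-0.2,-0.2])

```text
time: 3.48
tool_pos: [356.6, 48.7, 69.4]
tcp_rot: [0.0, -0.074, 0.997, 0.0]
wrist_force: [-0.7, -0.1, -0.9]
grip_width: 12.8
grip_force: 58.7
```

```bash
python3 - <<'E'
from h import *
s=telemetry.observe();print(s["time"],s["tool_pos"],s["tcp_rot"],s["wrist_force"],s["joint_positions"])
im,d=get_image("wrist");cv2.imwrite("pics/w2.png",im[...,::-1]);np.save("w2.npy",d)
import pickle;c=get_calibration("wrist");pickle.dump(c,open("w2.pkl","wb"))
im,_=get_image("scene");cv2.imwrite("pics/s2.png",cv2.resize(im[150:330,140:420,::-1],None,fx=2.8,fy=2.8))
E
```

```text
3.4833 [356.57278282  48.67728074  69.41378516] [ 2.32071245e-05 -7.35646031e-02  9.97290450e-01  8.57895802e-05] [-0.69930329 -0.06533045 -0.86635952] [-7.84026675e-02  2.97521334e-01  2.16181096e+00  2.80126864e-04
  6.82240488e-01 -1.79667865e+00]
```

View pics/w2.png

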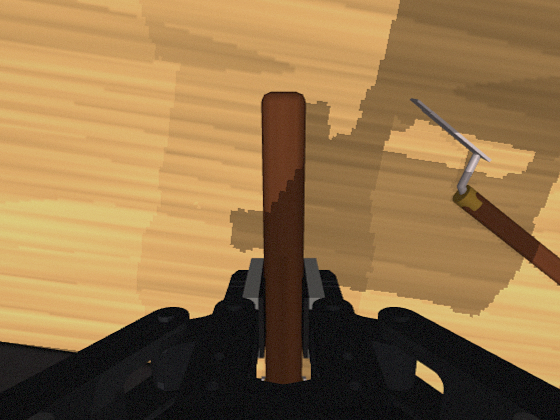

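Wrist view: the knife is held straight along the hand (column 284). The loose decoy knife at (500,200) is clear of it. Next I feel for the mat with only the tip over its near edge.

Request:
jog_arm(fingers=[0,0,0,0,0], delta_pos=[[0,0,0.02],[0,0,0.04],[0,0,0.045],[0,0,0.045],[0,0,0.045]], roll=[0,0,0,0,0])

```text
time: 4.0
tool_pos: [357.0, 49.7, 24.5]
tcp_rot: [-0.0, -0.076, 0.997, 0.0]
wrist_force: [-0.1, 0.1, -0.2]
grip_width: 13.0
grip_force: 58.7
```

Request:
jog_arm(fingers=[0,0,0,0], delta_pos=[[0,0,0.002],[0,0,0.002],[0,0,0.002],[0,0,0.002]], roll=[0,0,0,0])

```text
time: 4.33
tool_pos: [357.0, 49.3, 22.7]
tcp_rot: [0.001, -0.075, 0.997, -0.0]
wrist_force: [0.4, 1.0, -0.2]
grip_width: 13.3
grip_force: 58.7
```

Request:
jog_arm(fingers=[0,0,0,0], delta_pos=[[0,0,0.001],[0,0,0.001],[0,0,0.001],[0,0,0.001]], roll=[0,0,0,0])

```text
time: 4.67
tool_pos: [356.7, 49.2, 21.3]
tcp_rot: [0.0, -0.075, 0.997, 0.0]
wrist_force: [0.1, -0.2, -0.6]
grip_width: 12.6
grip_force: 58.7
```

Request:
jog_arm(fingers=[0,0,0,0], delta_pos=[[0,0,0.001],[0,0,0.001],[0,0,0.001],[0,0,0.001]], roll=[0,0,0,0])

```text
time: 5.0
tool_pos: [356.6, 49.3, 20.3]
tcp_rot: [-0.0, -0.075, 0.997, 0.0]
wrist_force: [0.7, -0.2, -0.8]
grip_width: 13.0
grip_force: 58.7
```

Request:
jog_arm(fingers=[0,0,0,0], delta_pos=[[0,0,0.001],[0,0,0.001],[0,0,0.001],[0,0,0.001]], roll=[0,0,0,0])

```text
time: 5.33
tool_pos: [356.6, 49.3, 19.3]
tcp_rot: [-0.0, -0.075, 0.997, 0.0]
wrist_force: [-0.1, -0.2, -0.2]
grip_width: 12.5
grip_force: 58.7
```

```bash
python3 -c "
from h import *
s=telemetry.observe();print(s['tool_pos'],s['wrist_force'],s['moment'])"
```

```text
[356.62929391  49.27429147  19.26802645] [-0.12546488 -0.23697671 -0.18043411] [-0.01007603  0.04303219 -0.01303842]
```

Request:
jog_arm(fingers=[0,0,0,0], delta_pos=[[0,0,0.001],[0,0,0.001],[0,0,0.001],[0,0,0.001]], roll=[0,0,0,0])

```text
time: 5.67
tool_pos: [356.7, 49.3, 18.3]
tcp_rot: [0.0, -0.075, 0.997, 0.0]
wrist_force: [-0.3, 0.6, 0.2]
grip_width: 13.0
grip_force: 58.7
```

```bash
python3 -c "
from h import *
s=telemetry.observe();print(s['tool_pos'],s['wrist_force'],s['moment'])"
```

```text
[356.73364529  49.26516934  18.32497818] [-0.3280911   0.6134513   0.20084941] [ 0.03485048 -0.11979628 -0.01468519]
```

Request:
jog_arm(fingers=[0,0,0,0], delta_pos=[[0,0,0.0005],[0,0,0.0005],[0,0,0.0005],[0,0,0.0005]], roll=[0,0,0,0])

```text
time: 6.0
tool_pos: [356.6, 49.3, 17.8]
tcp_rot: [0.0, -0.075, 0.997, 0.0]
wrist_force: [-1.1, 0.6, 2.0]
grip_width: 13.2
grip_force: 58.9
```

```bash
python3 -c "
from h import *
s=telemetry.observe();print(s['tool_pos'],s['wrist_force'],s['moment'])"
```

```text
[356.63235212  49.26283665  17.82961944] [-1.09750395  0.62200946  1.96914133] [ 0.02380633 -0.03642883 -0.00225152]
```

Request:
jog_arm(fingers=[0,0,0,0], delta_pos=[[0,0,0.0005],[0,0,0.0005],[0,0,0.0005],[0,0,0.0005]], roll=[0,0,0,0])

```text
time: 6.33
tool_pos: [356.5, 49.3, 17.3]
tcp_rot: [-0.0, -0.075, 0.997, 0.0]
wrist_force: [-1.7, -0.1, 3.5]
grip_width: 12.7
grip_force: 59.2
```

```bash
python3 -c "
from h import *
s=telemetry.observe();print(s['tool_pos'],s['wrist_force'],s['moment'])
im,_=get_image('scene');cv2.imwrite('pics/s2.png',cv2.resize(im[170:310,220:420,::-1],None,fx=4,fy=4,interpolation=2))
"
```

```text
[356.49887901  49.27144253  17.31382753] [-1.68074076 -0.08497703  3.51635943] [-0.06513238 -0.05150353 -0.01391056]
```

View pics/s2.png

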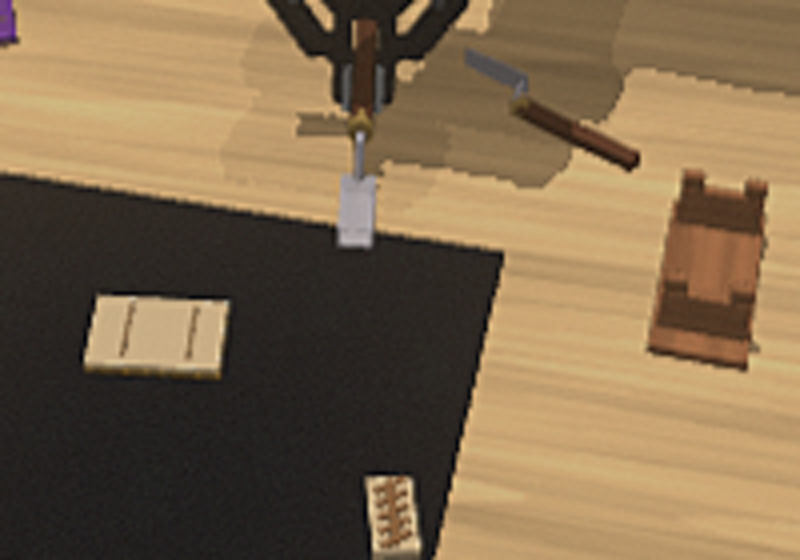

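The scene crop shows only the blade tip over the mat edge at (356,240), and the plaque at (155,335). The tip touches at TCP z≈18.2 mm, so the blade is nearly straight. I go to the plaque next.

Request:
jog_arm(fingers=[0,0,0,0,0,0,0,0,0,0], delta_pos=[[0,0,-0.02],[0,0,-0.03],[-0.01,-0.03,-0.03],[-0.02,-0.06,-0.03],[-0.035,-0.09,-0.03],[-0.04,-0.109,-0.03],[-0.04,-0.109,-0.015],[-0.04,-0.109,-0.005],[-0.04,-0.109,-0.005],[-0.04,-0.109,-0.005]], roll=[0,0,0,0,0,0,0,0,0,0])

```text
time: 7.22
tool_pos: [412.1, -52.4, 21.9]
tcp_rot: [-0.001, -0.075, 0.997, 0.0]
wrist_force: [-0.6, -0.7, -0.3]
grip_width: 12.8
grip_force: 58.8
```

```bash
python3 - <<'E'
from h import *
s=telemetry.observe();print(s["tool_pos"],s["tcp_rot"],s["wrist_force"])
im,_=get_image("top");cv2.imwrite("pics/t3.png",im[...,::-1]);c=get_calibration("top")
a=im[165:225,235:325,::-1];t=cv2.resize(a,None,fx=7,fy=7,interpolation=2)
print(proj(c,s["tool_pos"]))
i2,_=get_image("scene");b=cv2.resize(i2[215:290,225:345,::-1],(630,394),interpolation=2)
cv2.imwrite("pics/c3.png",np.vstack([t[:200+0],b]) if 0 else b);cv2.imwrite("pics/s3.png",i2[...,::-1])
cv2.imwrite("pics/t3c.png",t)
E
```

```text
[412.09502218 -52.42565784  21.89072939] [-7.23737623e-04 -7.49179385e-02  9.97189374e-01  3.60904895e-04] [-0.58165339 -0.66678911 -0.34412977]
[[288.87389733 237.99441813]]
```

View pics/t3c.png

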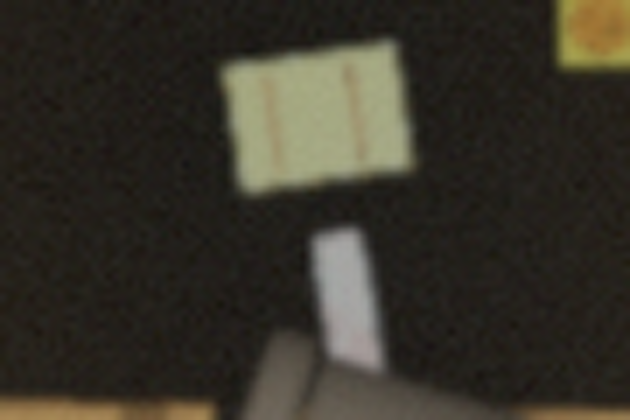

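View pics/c3.png

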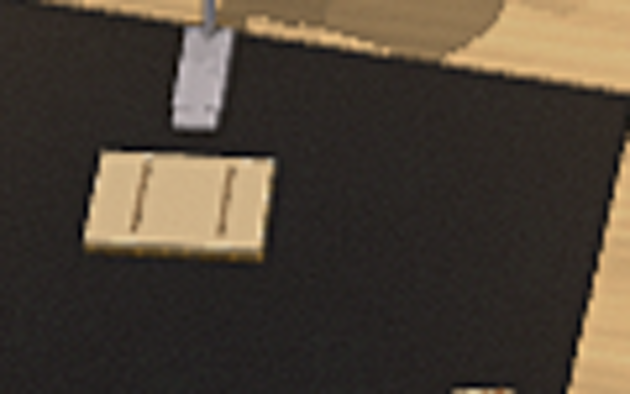

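Top crop: the tip at (337,232) is about 22–25 mm short of the plaque's near edge, whose middle is (327,182). It is parallel and centred. The scene crop agrees, with the tip at (195,128). I lower to just above the mat and slide under.

Request:
jog_arm(fingers=[0,0,0,0,0,0,0,0,0,0], delta_pos=[[0,0,0.0015],[0,0,0.0031],[0,0,0.0031],[-0.006,0,0.0031],[-0.012,0,0.0031],[-0.018,0,0.0031],[-0.023,0,0.0031],[-0.027,0,0.0031],[-0.03,0,0.0031],[-0.03,0,0.0031]], roll=[0,0,0,0,0,0,0,0,0,0])

```text
time: 8.15
tool_pos: [442.9, -48.0, 19.2]
tcp_rot: [0.0, -0.075, 0.997, -0.0]
wrist_force: [-0.7, 0.0, -0.1]
grip_width: 12.8
grip_force: 58.8
```

```bash
cat > look.py <<'E'
from h import *
import sys
s=telemetry.observe();print(s["time"],s["tool_pos"].round(2),s["wrist_force"].round(2),s["moment"].round(3))
im,_=get_image("top");cv2.imwrite(f"pics/t{sys.argv[1]}.png",im[...,::-1]);c=get_calibration("top")
g=im.max(2);hsv=cv2.cvtColor(im,cv2.COLOR_RGB2HSV)
roi=np.zeros(g.shape,bool);roi[150:205,250:303]=1
p,st=blob(roi&(g>90)&(hsv[...,1]>45),np.array((281,178)));r=rect(c,p,14);print(st,r)
sc,_=get_image("scene");cv2.imwrite(f"pics/s{sys.argv[1]}.png",cv2.resize(sc[195:295,215:355,::-1],None,fx=5,fy=5,interpolation=2))
E
python3 look.py 4
```

```text
8.15 [442.91 -47.99  19.19] [-0.72  0.03 -0.15] [-0.058  0.033 -0.013]
[267 171  27  22 449] (array([588.5645  , -25.956167], dtype=float32), ((587.900634765625, -26.357784271240234), (58.30959701538086, 78.08636474609375), 8.388731002807617))
```

Request:
jog_arm(fingers=[0,0,0,0,0,0,0,0,0,0], delta_pos=[[-0.001,0,-0.001],[-0.001,0,-0.003],[-0.001,0,-0.005],[-0.002,0,-0.0075],[-0.0025,0,-0.01],[-0.0035,0,-0.013],[-0.0045,0,-0.016],[-0.006,0,-0.019],[-0.0076,0,-0.022],[-0.0076,0,-0.022]], roll=[0,0,0,0,0,0,0,0,0,0])

```text
time: 9.08
tool_pos: [450.5, -47.0, 41.8]
tcp_rot: [0.001, -0.075, 0.997, -0.0]
wrist_force: [0.3, -0.6, -1.5]
grip_width: 13.1
grip_force: 58.8
```

```bash
python3 look.py 5
```

```text
9.0833 [450.45 -47.    41.85] [ 0.29 -0.56 -1.46] [0.033 0.103 0.049]
[267 170  27  19 390] (array([595.22345 , -25.338505], dtype=float32), ((595.07666015625, -25.721317291259766), (49.160335540771484, 78.54183197021484), 8.6314115524292))
```

View pics/s5.png

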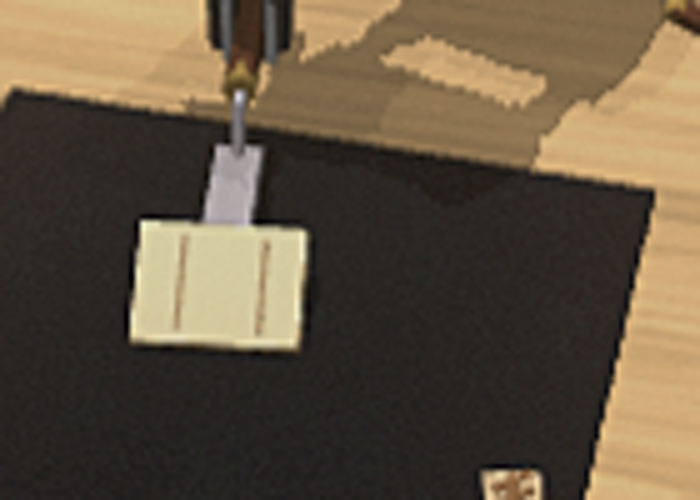

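Scene crop: the plaque's near edge is raised on the blade at (232,222), tilted about 30°. I continue along the arc.

Request:
jog_arm(fingers=[0,0,0,0,0,0,0,0,0,0], delta_pos=[[-0.002,0,-0.003],[-0.0045,0,-0.0062],[-0.0075,0,-0.01],[-0.0105,0,-0.0127],[-0.014,0,-0.0153],[-0.018,0,-0.018],[-0.0205,0,-0.0193],[-0.0235,0,-0.0206],[-0.0256,0,-0.0215],[-0.0256,0,-0.0215]], roll=[0,0,0,0,0,0,0,0,0,0])

```text
time: 10.02
tool_pos: [475.6, -43.0, 62.8]
tcp_rot: [0.0, -0.075, 0.997, -0.0]
wrist_force: [0.7, -0.5, -1.2]
grip_width: 12.9
grip_force: 58.8
```

```bash
python3 look.py 6
```

```text
10.0167 [475.56 -43.05  62.83] [ 0.67 -0.5  -1.23] [ 0.026 -0.032 -0.039]
[267 171  26   8 114] (array([609.38257 , -23.290182], dtype=float32), ((609.8416137695312, -23.93686294555664), (15.122787475585938, 78.44247436523438), 8.008672714233398))
```

View pics/s6.png

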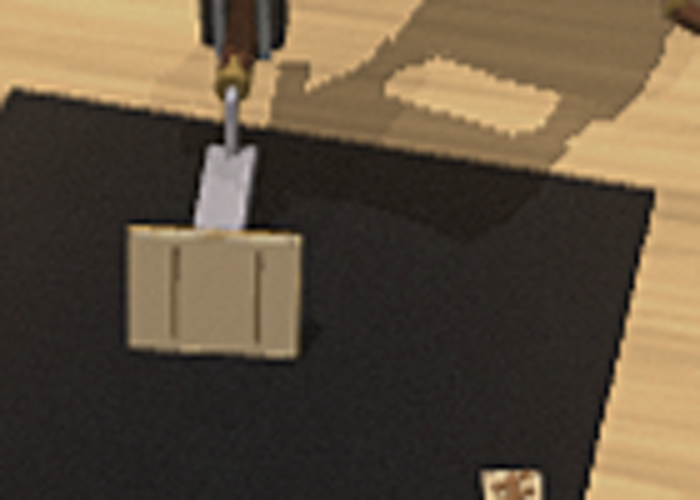

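The plaque stands at about 70°, held by the blade at (222,228). I ease it past the balance point.

Request:
jog_arm(fingers=[0,0,0,0,0,0,0,0,0,0], delta_pos=[[-0.002,0,-0.0008],[-0.004,0,-0.0014],[-0.006,0,-0.0019],[-0.0083,0,-0.0023],[-0.0105,0,-0.0026],[-0.0125,0,-0.0028],[-0.0145,0,-0.003],[-0.0165,0,-0.003],[-0.0185,0,-0.003],[-0.0205,0,-0.003]], roll=[0,0,0,0,0,0,0,0,0,0])

```text
time: 10.95
tool_pos: [495.4, -40.0, 65.7]
tcp_rot: [-0.0, -0.075, 0.997, 0.0]
wrist_force: [-0.2, -0.1, -0.9]
grip_width: 12.9
grip_force: 58.8
```

```bash
cat > look2.py <<'E'
from h import *
import sys
s=telemetry.observe();print(s["time"],s["tool_pos"].round(2),s["wrist_force"].round(2))
im,d=get_image("top");c=get_calibration("top");np.save("t.npy",d)
cv2.imwrite(f"pics/t{sys.argv[1]}.png",im[...,::-1])
g=im.max(2);hsv=cv2.cvtColor(im,cv2.COLOR_RGB2HSV)
roi=np.zeros(g.shape,bool);roi[131:205,250:303]=1
p,st=blob(roi&(g>80)&(hsv[...,1]>45),np.array((279,165)));r=rect(c,p,11);print(st,r)
l=im[p[:,1],p[:,0]];m=l.mean(0);print(m)
K=c["camera_matrix"];T=c["world_from_camera"]
z=d[p[:,1],p[:,0]];P=np.c_[(p[:,0]-K[0,2])/K[0,0]*z,-(p[:,1]-K[1,2])/K[1,1]*z,-z]@T[:3,:3].T+T[:3,3]
print("z pct",np.percentile(P[:,2],[5,25,50,75,95]).round(1))
u=int(np.median(p[:,0]))
for v in range(st[1],st[1]+st[3],2):print(im[v,st[0]:st[0]+st[2]:3].tolist()) if len(sys.argv)>2 else None
E
python3 look2.py 7
```

```text
10.95 [495.45 -39.96  65.67] [-0.23 -0.12 -0.9 ]
[266 165  26   8 107] (array([629.54395 , -21.048824], dtype=float32), ((627.8395385742188, -21.996910095214844), (17.424699783325195, 79.65191650390625), 8.015948295593262))
[116.95327103 103.74766355  63.07476636]
z pct [ 7.  48.8 57.  61.  63.4]
```

Request:
jog_arm(fingers=[0,0,0,0,0,0,0,0,0,0], delta_pos=[[-0.002,0,0],[-0.004,0,0],[-0.006,0,0.0005],[-0.008,0,0.001],[-0.01,0,0.001],[-0.012,0,0.001],[-0.012,0,0.001],[-0.012,0,0.001],[-0.012,0,0.001],[-0.012,0,0.001]], roll=[0,0,0,0,0,0,0,0,0,0])

```text
time: 11.83
tool_pos: [507.0, -38.2, 64.7]
tcp_rot: [-0.0, -0.075, 0.997, 0.0]
wrist_force: [0.1, -0.6, -0.8]
grip_width: 13.1
grip_force: 58.8
```

```bash
python3 look2.py 8 1
```

```text
11.8333 [507.04 -38.2   64.7 ] [ 0.08 -0.6  -0.84]
[258 151  33  50 563] (array([636.70325 ,  -8.425324], dtype=float32), ((607.2255859375, -10.270095825195312), (86.75737762451172, 163.20079040527344), 81.9462890625))
[136.90763766 120.11012433  65.08880995]
z pct [  6.3  10.3  13.1  19.2 422. ]
[[28, 29, 24], [31, 27, 20], [37, 32, 26], [33, 33, 27], [33, 30, 24], [36, 33, 27], [35, 33, 27], [57, 51, 32], [77, 66, 34], [94, 82, 41], [74, 70, 35]]
[[30, 28, 18], [34, 29, 25], [42, 36, 20], [65, 59, 31], [84, 76, 39], [112, 99, 50], [134, 114, 52], [142, 116, 51], [156, 129, 58], [156, 133, 59], [114, 105, 50]]
[[35, 31, 26], [32, 29, 26], [115, 101, 46], [150, 131, 57], [151, 128, 56], [156, 130, 55], [157, 137, 64], [150, 132, 61], [160, 139, 64], [155, 143, 63], [127, 118, 55]]
[[35, 34, 29], [32, 30, 22], [103, 93, 43], [160, 146, 66], [159, 139, 65], [157, 141, 64], [160, 130, 59], [162, 138, 66], [161, 136, 61], [159, 146, 69], [142, 133, 62]]
[[34, 31, 26], [34, 31, 26], [91, 85, 37], [158, 144, 64], [159, 127, 57], [162, 134, 61], [159, 122, 56], [162, 123, 56], [157, 137, 62
[... 2703 characters left out ...]
, 117, 103]]
[[68, 66, 56], [110, 103, 90], [114, 107, 95], [84, 77, 68], [125, 118, 104], [129, 120, 107], [133, 126, 111], [135, 127, 115], [140, 129, 115], [138, 129, 115], [137, 128, 115]]
[[79, 72, 63], [103, 96, 85], [100, 91, 83], [88, 82, 69], [112, 105, 91], [116, 107, 94], [120, 112, 99], [125, 116, 103], [130, 122, 109], [133, 124, 113], [138, 131, 116]]
[[87, 80, 71], [102, 96, 81], [93, 87, 75], [91, 84, 73], [104, 97, 85], [104, 97, 85], [111, 103, 90], [112, 107, 94], [115, 106, 94], [119, 110, 98], [124, 116, 103]]
[[80, 72, 64], [91, 84, 73], [82, 74, 66], [91, 85, 74], [101, 92, 81], [102, 96, 83], [107, 99, 86], [104, 97, 84], [106, 97, 87], [110, 101, 92], [114, 107, 95]]
```

The pixel colours show the gilded face up. The depth puts it flat at z≈13 mm on the mat. I return the knife now.

Request:
jog_arm(fingers=[0,0,0,0,0,0,0,0,0,0], delta_pos=[[0.01,0,-0.025],[0.01,0.01,-0.045],[0.0,0.045,-0.045],[-0.003,0.085,-0.045],[-0.005,0.125,-0.045],[-0.008,0.165,-0.045],[-0.01,0.205,-0.045],[-0.012,0.245,-0.045],[-0.014,0.285,-0.045],[-0.0156,0.319,-0.045]], roll=[0,0,0.02,0.05,0.08,0.11,0.14,0.17,0.2,0.2])

```text
time: 12.72
tool_pos: [474.1, 282.1, 109.9]
tcp_rot: [0.0, 0.025, 1.0, 0.0]
wrist_force: [-0.0, -0.8, -0.3]
grip_width: 12.9
grip_force: 58.7
```

Request:
jog_arm(fingers=[0,0,0], delta_pos=[[0,0,0],[0,0,0],[0,0,0]], roll=[0,0,0])

```text
time: 12.97
tool_pos: [474.5, 279.3, 109.5]
tcp_rot: [-0.0, 0.025, 1.0, -0.0]
wrist_force: [-0.0, -1.1, -0.9]
grip_width: 12.6
grip_force: 58.8
```

Request:
jog_arm(fingers=[0,0,0,0,0,0,0,0,0], delta_pos=[[0,0,0.02],[0,0,0.04],[0,0,0.055],[0,0,0.065],[0,0,0.072],[0,0,0.078],[0,0,0.082],[0,0,0.0835],[0,0,0.0835]], roll=[0,0,0,0,0,0,0,0,0])

```text
time: 13.72
tool_pos: [475.0, 279.5, 26.3]
tcp_rot: [0.0, 0.025, 1.0, 0.0]
wrist_force: [0.8, -0.1, -0.3]
grip_width: 13.0
grip_force: 58.8
```

Request:
jog_arm(fingers=[0,0,0.01,0.016,0.025,0.05,0.085,0.085,0.085,0.085], delta_pos=[[0,0,0.001],[0,0,0.001],[0,0,0.001],[0,0,0.001],[0,0,0.001],[0,0,0.001],[0,0,0.001],[0,0,0.001],[0,0,0.001],[0,0,0.001]], roll=[0,0,0,0,0,0,0,0,0,0])

```text
time: 14.55
tool_pos: [474.8, 279.5, 25.2]
tcp_rot: [0.0, 0.025, 1.0, 0.0]
wrist_force: [0.6, -0.3, 0.3]
grip_width: 83.1
grip_force: 0.0
```

Request:
jog_arm(fingers=[0.085,0.085,0.085,0.085,0.085,0.085,0.085,0.085,0.085,0.085], delta_pos=[[0,0,0],[0,0,0],[0,0,-0.01],[0,0,-0.03],[0,0,-0.06],[0,0,-0.09],[0,0,-0.12],[0,0,-0.144],[0,0,-0.144],[0,0,-0.144]], roll=[0,0,0,0,0,0,0,0,0,0])

```text
time: 15.38
tool_pos: [475.5, 279.8, 171.3]
tcp_rot: [0.002, 0.025, 1.0, 0.001]
wrist_force: [-0.5, -0.8, 0.7]
grip_width: 85.1
grip_force: 0.0
```

```bash
python3 - <<'E'
from h import *
s=telemetry.observe();print(s["time"],s["tool_pos"],s["grip_width"],s["wrist_force"])
im,d=get_image("wrist");c=get_calibration("wrist");cv2.imwrite("pics/w9.png",im[...,::-1])
K=c["camera_matrix"];T=c["world_from_camera"]
v,u=np.mgrid[:420,:560];z=d
P=np.stack([(u-K[0,2])/K[0,0]*z,-(v-K[1,2])/K[1,1]*z,-z],-1)@T[:3,:3].T+T[:3,3]
box=(P[...,0]>380)&(P[...,0]<610)&(P[...,1]>265)&(P[...,1]<295)&(v<340)
h=box&(P[...,2]>46.5)&(P[...,2]<60)
for x in range(395,525,20):
    m=h&(abs(P[...,0]-x)<5); print(x,m.sum(),P[m][:,1:].mean(0).round(1) if m.any() else "")
print("x range",P[h][:,0].min(),P[h][:,0].max())
hsv=cv2.cvtColor(im,cv2.COLOR_RGB2HSV);b=box&(P[...,2]<25)&(P[...,2]>10)&(hsv[...,1]<50)
for x in range(535,605,15):
    m=b&(abs(P[...,0]-x)<5); print(x,m.sum(),P[m][:,1:].mean(0).round(1) if m.any() else "")
E
python3 look2.py 9
```

```text
15.3833 [475.49284586 279.84867868 171.33111364] 85.11081009786628 [-0.54726087 -0.78275577  0.6637671 ]
395 4 [280.6  47.2]
415 284 [282.3  48.6]
435 263 [281.3  48.6]
455 253 [280.4  48.5]
475 240 [279.4  48.5]
495 222 [278.6  48.5]
515 190 [277.5  48.4]
x range 399.86281254673486 524.6294062849491
535 47 [276.2  12.7]
550 256 [275.8  12.6]
565 229 [275.1  12.4]
580 219 [274.8  12.3]
595 180 [274.1  11.8]
15.4333 [474.69 279.49 169.75] [-0.62 -0.2  -0.51]
[264 151  27  22 483] (array([651.2221  , -16.786974], dtype=float32), ((651.11962890625, -16.918018341064453), (59.9824104309082, 80.33059692382812), 8.657753944396973))
[148.17391304 128.95031056  58.39958592]
z pct [ 5.   9.4 11.8 13.9 16.6]
```

```bash
python3 -c "
from bench import ctrl
print(ctrl.hand_in())"
```

```text
the job is handed in; nothing more can be done
None
```

I handed the job in at about 15.4 s of the 61 s limit: the plaque lies flat on the mat with its gilded face up, and the knife is back level in both notches of its rest, going by the last camera and depth readings; the hand-in gave no verdict.

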